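# Vent the croissant warmer and ease its lid shut

## Robot

A 7-joint arm with a two-finger parallel gripper is mounted at the origin on a cart in front of the work surface, level with it; the furniture and walls round the work are solid. World frame = base frame: x ahead of the robot, y to its left, z up, the work surface at z = 0. Lengths are in m, angles in rad, forces in N, time in s.
With the tool pointing down it reaches from about 0.35 to 0.9 m from the base axis. Payload 19.9 kg.
Tool frame: the origin (TCP) lies on the mounting face of the last link; the fingertips stand 173 mm ahead of it and the grasp point (between the pads) lies 155 mm ahead of it (bot.grip_point_offset is the z of the grasp point in the tool frame, in m); z points along the fingers, x is the direction in which the jaws open and shut, and the axes are right-handed (so a half turn about z gives the same grasp; the last joint's range is limited). The gripper opens to 85 mm and grips with 20 to 120 N. Pads are 22 mm wide; open, the fingers measure 114 mm over their backs; the gripper's body (76 mm by 85 mm) begins 54 mm behind the grasp point. The pads swing forward as they close: fully open they stand 13 mm farther back than shut.
Start: joints at [-1.385, 0.417, -0.01, 1.614, 0.005, 1.111, -0.053], TCP at [0.141, 0.609, 0.405] pointing down, gripper open.
Joint ranges: [-2.81, 2.81], [-0.39, 2.02], [-1.27, 1.25], [0.06, 2.57], [-1.19, 4.33], [0.19, 2], [-2.82, 2.82]. Speed limits (rad/s): [1.89, 1.89, 2.39, 2.39, 3.01, 3.01, 3.01].

## Interface

Orientations are given as a unit quaternion [w, x, y, z].
In Python, from rig import observe, eyes, sign_off, bot gives the robot as it stands.
- The arm moves only by the tool arm_command, never from a script. Its argument "steps" is a list of rows, each a list of 6 numbers: the shift along the tool's x, y, z scaled (see below), then the turn, a rotation vector about the tool's x, y, z scaled (see below). In form: [[tx, ty, tz, rx, ry, rz], ...]. A call has 1 to 20 rows; each row shifts and turns the pose as measured when the row begins, along the tool's axes as they then stand; what a row does not reach is not made up. The controller multiplies each number of a shift by 0.04 m and each number of a turn by 60 degrees. A row lasts 1/8 s, in which the tool goes at most 62.5 mm and 10.7 degrees, less where a joint would pass 70% of its speed; a pose out of reach is approached as far as the arm can. A call with a number of a shift or a turn outside -1 to 1 is refused whole. A call with a gripper value outside its range is refused whole. "hand" is the gripper's target within -1 to 1 (fully open at 1, half-way at 0, shut at -1), set as the call begins (left out, the last holds). The fingers move at their own pace and stop on an object; the grip force is fixed at half the most. Time passes only in rows, so rows that do not move let the fingers close. It gives the time, the measured TCP pose, the force and the opening at its end, in the units of the state.
- observe(): the state, without advancing time (a new reading comes with each control period).
- eyes.grab_frame(name): name is "scene" or "side" or "wrist"; returns (picture, depth): 420x560x3 uint8, blue, green, red; 420x560 float32, m along the optical axis (not along the pixel's ray), 0 where there is no reading.
- eyes.camera_info(name): a dict with "fx", "fy", "cx", "cy" (pixels), "R" (3x3) and "t" (3): a world point X has camera coordinates R X + t; the wrist camera has in their place "T_tool_cam" (4x4, takes a point from camera to tool coordinates, whose origin is the TCP and whose axes are the tool frame's). Camera axes: x right, y down, z forward; pixel columns grow to the right and rows downward; lengths in m; the calibration is good to about 2 mm. The wrist camera is an equidistant fisheye: a pixel r from the principal point sees the ray r / f radians off the axis. A picture is of the moment at which its call begins: read the wrist's pose just before it. camera_info takes no time and is no camera call.
- sign_off(): hands the job in, once; it reports no verdict.
The state is a dict: "clock": time; "joints": joint angles; "joint_velocities": joint speeds; "effort": joint torques, N m; "tool_pos": TCP position; "tcp_rot": TCP orientation; "contact_force": force on the tool from outside, world axes, zero at the start; "moment": the same for the moment, N m; "grip_width": opening from 0.0 (shut) to 1.0 (fully open).
Only numpy, scipy, OpenCV 4.12 (cv2) and the standard library are available. Lean on these libraries where they do the work, as an engineer would, in place of code of your own. Each camera call takes 0.05 s, during which the arm holds its last target.

## Task

Let the steam out of the pastry warmer that holds the croissant, not the brownies: with the fingertips press its red lever down until the lid stands wide open, hold it open for at least three seconds, then let the lever rise slowly under your fingertips so that the lid comes all the way down gently and never drops or slams. Work the lid only through the lever, pressed from above and not gripped; leave the brownie warmer shut and the things standing around where they are, and finish clear of everything.

Things in the scene. Friction and masses are not known exactly. Their poses are not given: they have to be found in the camera images.
- croissant_warmer: pastry warmer holding a croissant, fixed to the worktop: aluminium base 120x160 mm, 65 mm high; clear chamber 110x150 mm, rim at 137 mm; clear dark-framed lid hinged at the back; red press lever in front. Origin under its centre on the worktop; own +x to its back (hinge), -x to the lever, +z up. The brownie warmer is alike; which stands left or right changes, each is turned up to 25 degrees
- croissant_warmer_press (a point): place to press: on top of the croissant warmer's ribbed red lever paddle (50 mm long, 38 wide), mid-width, 23 mm from its free edge. Moves with the lever. Up: 80 mm above the worktop, 83 mm before the base's front, paddle rising to its free edge by 0.25 rad. At the stop: 38 mm lower, almost straight below. Takes 2 to 10 N (most at the start, more if fast); rigid past the stop
- croissant_warmer_lever (a joint): angle of the croissant warmer's lever: 0 up (lid shut), grows as it is pressed, 0.45 rad at the lower stop. A linkage raises the lid: lid angle = 2.44 x lever angle, and the lid's weight brings the lever back up. 10 mm at the press point is about 0.29 rad of lid
- croissant_warmer_lid (a joint): angle of the croissant warmer's lid: 0 shut, 1.1 rad fully open (nearly upright). If the lever is let go the lid falls and slams, at 3 rad/s or more; when the lever rises under the fingertip at 10 to 35 mm/s the lid follows it down gently. Above about 80 mm/s at the press point (2.4 rad/s of lid) counts as a slam
- croissant_warmer_lid_panel: the croissant warmer's clear lid panel with dark frame, 116x154 mm, 8 mm thick, top face 146 mm above the worktop when shut; origin on the hinge line at its back edge. Not to be touched: it is worked by the lever
- croissant_warmer_lever_under: black plate under the red paddle with low cheeks along the paddle's sides (36 mm long, 43 mm wide over the cheeks, whose upper edges are 3 mm below the paddle's top); touching it with the fingers counts as gripping the lever; origin on the lever's pivot
- brownie_warmer: the other warmer, alike in size and shape, which holds two dark chocolate brownies; origin and axes as for the croissant warmer. To be left shut
- brownie_warmer_lid (a joint): angle of the brownie warmer's lid: 0 shut, grows as it opens
- ramekin: empty cream-white ceramic ramekin, 82 mm across, 48 mm high; origin under its centre. Bystander between the two warmers
- tape_roll: flat roll of tan tape, 76 mm across, 18 mm high; origin under its centre. Bystander on the worktop between the two levers
- sugar_shaker: white sugar shaker, 67 mm across, 114 mm high; origin under its centre. Bystander to the left
- nut_cookie: large round nut cookie, 89x87x78 mm; origin under its centre. Bystander to the right

How it is judged:
By the outcome, as a careful person would: the job done as asked, in the order asked, and still so for the second after the job is handed in, with the robot touching nothing.
It also fails if it takes over 45 s, if anything falls off the work surface, if the arm or the gripper's body presses on something with over 40 N, if the wrist force passes 120 N, or if a joint passes its speed limit or range.

## Working session

There is one attempt and no reset: what is moved stays moved. The work goes in short steps, Python scripts to look and compute and a tool call to move; the robot and the scene stay as the last step left them, time stands still between calls to the robot, and variables do not carry over. Pictures are saved under pics/ and viewed, and the job is handed in when it is done.

Besides the shell and the picture viewer there is one more tool, called after ">>>" as name(argument=value, ...), one argument or row to a line, values as JSON. arm_command: Moves the arm, as the interface text tells. Its arguments: {"type":"object","properties":{"steps":{"type":"array"},"hand":{"type":"number"}},"required":["steps"]}

```bash
mkdir -p pics; ls; python3 - <<'E'
from rig import observe, eyes
import cv2,numpy as np
s=observe();print({k:np.round(v,3).tolist() for k,v in s.items()})
for n in("scene","side"):
    p,d=eyes.grab_frame(n);cv2.imwrite(f"pics/{n}0.png",p);np.save(f"pics/{n}0.npy",d)
    c=eyes.camera_info(n);print(n,c)
print(eyes.camera_info("wrist"))
E
```

```text
pics
{'clock': 0.0, 'joints': [-1.385, 0.418, -0.01, 1.614, 0.005, 1.111, -0.053], 'joint_velocities': [-0.001, 0.0, 0.0, -0.0, -0.001, -0.002, 0.001], 'effort': [0.001, -86.444, 0.68, -43.492, 0.019, 0.007, -0.0], 'tool_pos': [0.141, 0.609, 0.404], 'tcp_rot': [0.0, 0.783, 0.622, -0.0], 'contact_force': [0.607, 0.245, 0.507], 'moment': [-0.021, 0.097, 0.015], 'grip_width': 1.005}
scene {'fx': 437.25229124766645, 'fy': 437.25229124766645, 'cx': 284.2034471793971, 'cy': 202.86321320761039, 'R': array([[ 0.90919202, -0.41598425,  0.01808242],
       [-0.23480915, -0.54810419, -0.80277423],
       [ 0.34385249,  0.72563   , -0.59600887]]), 't': array([-0.46348613,  0.20855437,  1.29973388])}
side {'fx': 520.7083959912316, 'fy': 520.7083959912316, 'cx': 285.07388657408086, 'cy': 208.6897137676338, 'R': array([[-0.98130856, -0.19143661, -0.01963484],
       [-0.04944417,  0.34941876, -0.93566116],
       [ 0.18598058, -0.91720148, -0.35235305]]), 't': array([0.50790743, 0.13707144, 1.77788577])}
{'fx': 325.19226210127806, 'fy': 325.19226210127806, 'cx': 285.3423698780611, 'cy': 210.2262680597648, 'T_tool_cam': array([[ 9.99999968e-01, -1.74986536e-05,  2.53644230e-04,
         4.95635922e-04],
       [-6.54562696e-05,  9.46280724e-01,  3.23346233e-01,
        -8.24422649e-02],
       [-2.45676769e-04, -3.23346239e-01,  9.46280693e-01,
         3.09044494e-02],
       [ 0.00000000e+00,  0.00000000e+00,  0.00000000e+00,
         1.00000000e+00]])}
```

View pics/scene0.png

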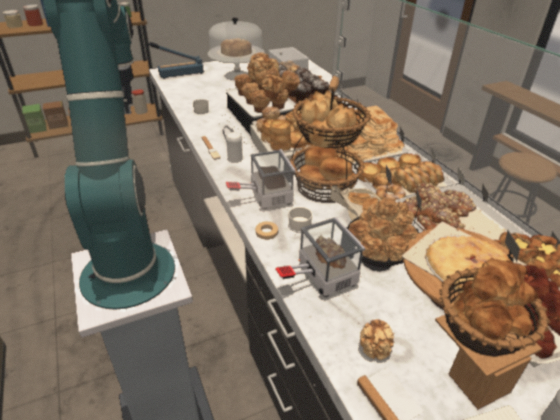

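View pics/side0.png

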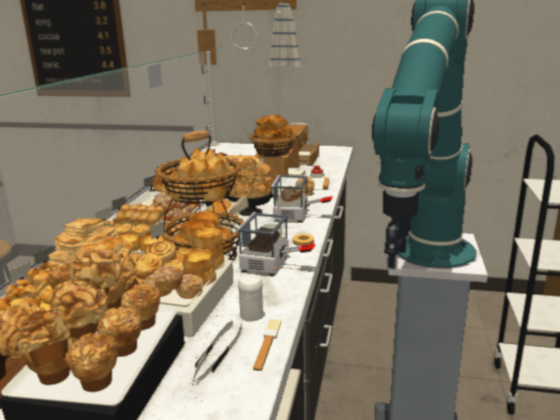

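The two warmers are visible: in the scene view at (270,182) and (330,258), with their red levers at (235,186) and (287,271). I'll zoom in to see what each holds.

```bash
python3 - <<'E'
import cv2,numpy as np
a=cv2.imread("pics/scene0.png");b=cv2.imread("pics/side0.png")
r=lambda i:cv2.resize(i,(400,300),interpolation=cv2.INTER_CUBIC)
o=np.vstack([np.hstack([r(a[135:219,218:330]),r(a[210:300,270:390])]),np.hstack([r(b[195:285,225:345]),r(b[165:228,255:339])])])
cv2.imwrite("pics/zoom0.png",o)
from rig import eyes
for n in("scene","side"):
    im=cv2.imread(f"pics/{n}0.png");d=np.load(f"pics/{n}0.npy");c=eyes.camera_info(n)
    h=cv2.cvtColor(im,cv2.COLOR_BGR2HSV);m=((h[...,0]<6)|(h[...,0]>174))&(h[...,1]>180)&(h[...,2]>90)
    k,l,st,ce=cv2.connectedComponentsWithStats(m.astype(np.uint8))
    for i in range(1,k):
        if st[i,4]<25: continue
        v,u=np.nonzero(l==i);z=d[v,u];P=np.c_[(u-c["cx"])/c["fx"]*z,(v-c["cy"])/c["fy"]*z,z]
        X=(P-c["t"])@c["R"]
        print(n,st[i],ce[i].round(1),X[z>0].mean(0).round(3),X[z>0].min(0).round(3),X[z>0].max(0).round(3))
E
```

```text
scene [277 269  17   7  52] [284.7 273. ] [ 0.391 -0.258  0.082] [ 0.376 -0.267  0.072] [ 0.415 -0.238  0.088]
side [313 167   9   6  33] [316.8 169.9] [ 0.507 -0.764  0.038] [ 0.486 -0.785  0.027] [ 0.524 -0.75   0.053]
side [321 197  10   5  25] [325.6 199.2] [ 0.399 -0.23   0.079] [ 0.382 -0.245  0.073] [ 0.418 -0.219  0.087]
side [299 244  15   7  70] [306.2 247. ] [0.406 0.221 0.08 ] [0.384 0.196 0.073] [0.428 0.237 0.088]
```

View pics/zoom0.png

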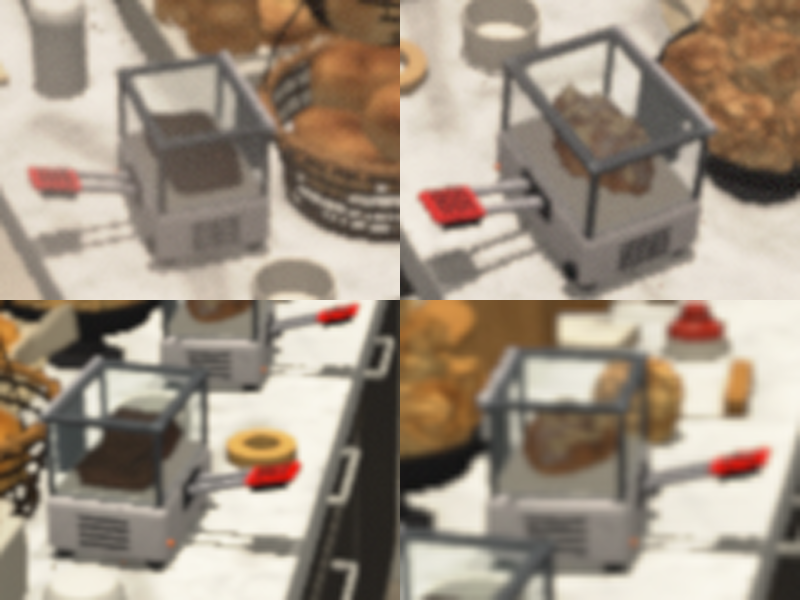

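The croissant is in the right-hand warmer in the scene view (y≈-0.25); the left one, nearer the side camera, holds dark brownies. Next I'll estimate the warmer's yaw from the depth data.

```bash
python3 - <<'E'
import cv2,numpy as np
from rig import eyes
A=[]
for n in("scene","side"):
    d=np.load(f"pics/{n}0.npy");c=eyes.camera_info(n)
    v,u=np.nonzero(d>0);z=d[v,u];P=np.c_[(u-c["cx"])/c["fx"]*z,(v-c["cy"])/c["fy"]*z,z]
    X=(P-c["t"])@c["R"];
    for lo,hi in((.02,.062),(.06,.070),(.135,.152)):
        s=X[(X[:,2]>lo)&(X[:,2]<hi)&(X[:,0]>.44)&(X[:,0]<.64)&(X[:,1]<-.1)&(X[:,1]>-.36)]
        if len(s)<10: continue
        r=cv2.minAreaRect((s[:,:2]*1000).astype(np.float32));print(n,lo,hi,len(s),np.round(r[0],1),np.round(r[1],1),round(r[2],1))
        if hi==.152: A.append(s)
import sys
o=np.full((420,560,3),255,np.uint8)
n="scene"
d=np.load(f"pics/{n}0.npy");c=eyes.camera_info(n)
for n,col in(("scene",(0,0,255)),("side",(255,0,0))):
    d=np.load(f"pics/{n}0.npy");c=eyes.camera_info(n)
    v,u=np.nonzero(d>0);z=d[v,u];P=np.c_[(u-c["cx"])/c["fx"]*z,(v-c["cy"])/c["fy"]*z,z]
    X=(P-c["t"])@c["R"];X=X[(X[:,2]>.03)&(X[:,2]<.16)]
    for x,y,h in X:
        a,b=int(280-(y+.22)*1400),int(400-(x-.35)*1200)
        if 0<=a<560 and 0<=b<420: cv2.circle(o,(a,b),1,(col if h<.1 else (0,160,0)),-1)
cv2.imwrite("pics/top0.png",o)
E
```

```text
scene 0.02 0.062 673 [ 522.6 -277.5] [125.7 202.5] 51.2
scene 0.06 0.07 330 [ 528.6 -279.7] [116.2 204.2] 53.1
scene 0.135 0.152 1744 [ 561.5 -241. ] [159.  158.1] 2.4
side 0.02 0.062 331 [ 528.4 -204.1] [196.5 133.2] 31.6
side 0.06 0.07 144 [ 528.5 -208.4] [201.7 135.2] 28.1
side 0.135 0.152 478 [ 560.7 -239.1] [158.6 171.8] 1.1
```

View pics/top0.png

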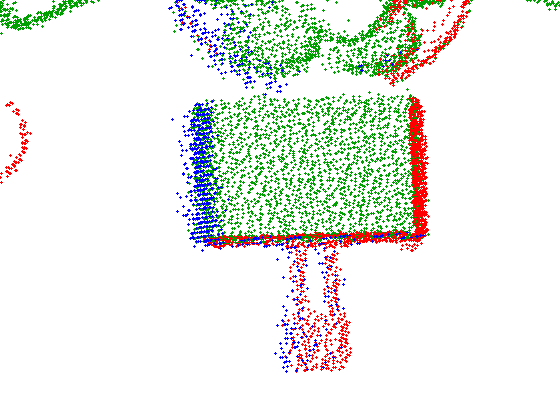

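>>> arm_command(
  steps=[
    [-0.1,0.95,0,0,0,0],
    [-0.1,0.95,0,0,0,0],
    [-0.3,0.95,0,0,0,0],
    [-0.8,0.7,0,0,0,0],
    [-1,0.6,0,0,0,0],
    [-1,0.4,0,0,0,0],
    [-1,0.1,0,0,0,0],
    [-1,0,0,0,0,0],
    [-1,-0.2,0,0,0,0],
    [-1,-0.2,0,0,0,0],
  ],
  hand=-1,
)

```text
clock: 1.35
tool_pos: [0.2442, 0.2765, 0.4013]
tcp_rot: [0.001, 0.783, 0.622, -0.003]
contact_force: [0.3, 1.0, 0.7]
grip_width: -0.0
```

The top-down depth map shows the warmer almost square to the world, with its lever pointing at the robot. Now I'll fit it tightly.

```bash
cat > h.py <<'E'
import cv2,numpy as np
from rig import eyes,observe
def cloud(n,d,c):
    v,u=np.nonzero(d>0);z=d[v,u];P=np.c_[(u-c["cx"])/c["fx"]*z,(v-c["cy"])/c["fy"]*z,z]
    return (P-c["t"])@c["R"],u,v
E
python3 - <<'E'
from h import *
for n in("scene","side"):
    im=cv2.imread(f"pics/{n}0.png");d=np.load(f"pics/{n}0.npy");c=eyes.camera_info(n)
    X,u,v=cloud(n,d,c)
    s=X[(X[:,2]>.135)&(X[:,2]<.155)&(X[:,0]>.44)&(X[:,0]<.61)&(X[:,1]<-.13)&(X[:,1]>-.345)]
    r=cv2.minAreaRect((s[:,:2]*1000).astype(np.float32));print(n,"lid",len(s),np.round(r[0],1),np.round(r[1],1),round(r[2],1),np.median(s[:,2]))
    # front edge
    ys=np.arange(-.3,-.17,.01);f=[s[abs(s[:,1]-y)<.005][:,0] for y in ys];ok=[len(q)>3 for q in f]
    fx=np.array([np.percentile(q,10) if len(q)>3 else 0 for q in f]);k=np.array(ok);print(" front fit",np.polyfit(ys[k],fx[k],1),fx.round(3))
    rgb=im[v,u].astype(int);red=(rgb[:,2]>90)&(rgb[:,2]>2*rgb[:,1])&(rgb[:,2]>2*rgb[:,0])
    q=X[red&(abs(X[:,1]+.245)<.05)&(X[:,0]<.45)&(X[:,2]>.05)]
    r=cv2.minAreaRect((q[:,:2]*1000).astype(np.float32));print(" pad",len(q),np.round(r[0],1),np.round(r[1],1),round(r[2],1),q.mean(0).round(4),q.min(0).round(3),q.max(0).round(3))
    A=np.c_[q[:,:2]-q[:,:2].mean(0),np.ones(len(q))];print(" plane",np.linalg.lstsq(A,q[:,2],rcond=None)[0].round(3))
E
```

```text
scene lid 1681 [ 542.4 -242.2] [123.3 158.1] 3.5 0.1454372948788365
 front fit [-0.02711741  0.48513306] [0.494 0.493 0.493 0.492 0.493 0.489 0.491 0.492 0.494 0.487 0.491 0.492
 0.49 ]
 pad 140 [ 396.4 -252.6] [35.8 46.7] 84.9 [ 0.396  -0.2519  0.0811] [ 0.374 -0.27   0.072] [ 0.42  -0.233  0.09 ]
 plane [-0.241  0.04   0.081]
side lid 454 [ 541.5 -239.5] [120.2 171.8] 1.1 0.14587218098663307
 front fit [-0.07669543  0.47657353] [0.497 0.497 0.5   0.508 0.489 0.492 0.491 0.498 0.491 0.499 0.499 0.49
 0.484]
 pad 34 [ 400.  -232.3] [42.9 23.5] 8.7 [ 0.399  -0.2309  0.0798] [ 0.378 -0.245  0.073] [ 0.422 -0.219  0.087]
 plane [-0.27  -0.083  0.08 ]
```

>>> arm_command(
  steps=[
    [-1,0,0,0,0,0.18],
    [-1,0.2,0,0,0,0.18],
    [-1,0.6,0,0,0,0.18],
    [-1,0.9,0,0,0,0.18],
    [-0.8,1,0,0,0,0.18],
    [-0.4,1,0,0,0,0.18],
    [0,1,0,0,0,0.18],
  ],
)

```text
clock: 2.22
tool_pos: [0.2401, 0.0224, 0.4022]
tcp_rot: [0.003, 0.991, 0.134, -0.002]
contact_force: [1.1, 0.7, 0.5]
grip_width: 0.002
```

>>> arm_command(
  steps=[
    [0.3,0.95,0,0,0,0.1],
    [0.3,0.95,0,0,0,0.1],
    [0.3,0.95,0,0,0,0],
    [0.5,0.95,0,0,0,0],
    [0.5,0.95,0,0,0,0],
    [0.5,0.95,0,0,0,0],
    [0.5,0.8,0,0,0,0],
    [0.5,0.4,0,0,0,0],
    [0,0,0,0,0,0],
  ],
)

```text
clock: 3.35
tool_pos: [0.4042, -0.2531, 0.4031]
tcp_rot: [0.005, 1.0, 0.022, -0.002]
contact_force: [0.5, -0.2, 0.3]
grip_width: -0.003
```

```bash
python3 - <<'E'
from h import *
s=observe();print(s["tool_pos"].round(4) if hasattr(s["tool_pos"],"round") else s["tool_pos"],s["tcp_rot"],s["joints"],s["clock"])
p,d=eyes.grab_frame("wrist");cv2.imwrite("pics/w1.png",p);np.savez("pics/w1.npz",d=d,p=np.array(s["tool_pos"]),q=np.array(s["tcp_rot"]))
E
```

```text
[ 0.4042 -0.2531  0.4031] [ 0.00482028  0.99973408  0.02248301 -0.00174665] [-0.09144775  0.17402984  0.6519283   1.99013669 -0.11233767  1.01311759
  0.65752399] 3.35
```

View pics/w1.png

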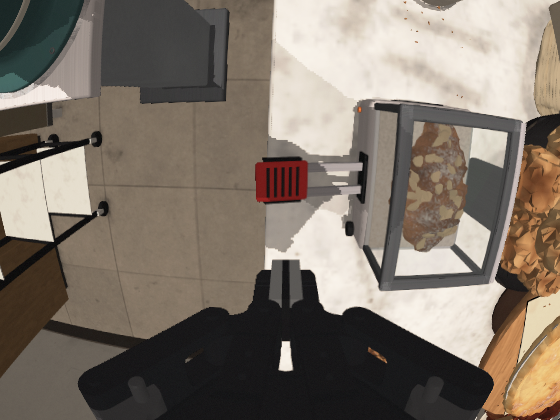

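The wrist view confirms the croissant. The red paddle spans about (256–306, 160–203), and the closed fingertips are at (285,265). I'll cast the paddle corners onto its plane.

```bash
cat >> h.py <<'E'
from scipy.spatial.transform import Rotation as Ro
cw=eyes.camera_info("wrist")
def ray(uv):
    uv=np.atleast_2d(uv);a=(uv[:,0]-cw["cx"])/cw["fx"];b=(uv[:,1]-cw["cy"])/cw["fy"];t=np.hypot(a,b)
    k=np.where(t>1e-9,np.sin(t)/np.maximum(t,1e-9),1);return np.c_[a*k,b*k,np.cos(t)]
def pose(p,q):
    T=np.eye(4);T[:3,:3]=Ro.from_quat([q[1],q[2],q[3],q[0]]).as_matrix();T[:3,3]=p;return T
def hit(uv,p,q,p0,n):
    T=pose(p,q)@cw["T_tool_cam"];r=ray(uv)@T[:3,:3].T;o=T[:3,3]
    k=((p0-o)@n)/(r@n);return o+r*k[:,None]
E
python3 - <<'E'
from h import *
f=np.load("pics/w1.npz");im=cv2.imread("pics/w1.png").astype(int);p,q,d=f["p"],f["q"],f["d"]
red=((im[...,2]>80)&(im[...,2]>2*im[...,1])&(im[...,2]>2*im[...,0])).astype(np.uint8);red[:140]=0;red[220:]=0;red[:,:240]=0;red[:,320:]=0
c=max(cv2.findContours(red,0,2)[0],key=cv2.contourArea);hull=cv2.convexHull(c)[:,0].astype(float)
psi=np.radians(3.5)
for it in range(3):
    fw=np.array([np.cos(psi),np.sin(psi),0]);n=np.array([.25*fw[0],.25*fw[1],1]);n/=np.linalg.norm(n)
    H=hit(hull,p,q,np.array([.399,-.25,.0795]),n)
    r=cv2.minAreaRect((H[:,:2]*1e4).astype(np.float32))
    print(np.array(r[0])/10,np.array(r[1])/10,r[2])
    a=r[2]; a=(a+45)%90-45; psi=np.radians(a)
w=cv2.boxPoints(r)/1e4;print(w.round(4))
# depth check of paddle
T=pose(p,q)@cw["T_tool_cam"]
v,u=np.nonzero(red);z=d[v,u];ok=z>0;R=ray(np.c_[u,v].astype(float))
P=(R/R[:,2:]*z[:,None])@T[:3,:3].T+T[:3,3];P=P[ok];print("depth",P.mean(0),P.min(0),P.max(0))
A=np.c_[P[:,:2]-P[:,:2].mean(0),np.ones(len(P))];print(np.linalg.lstsq(A,P[:,2],rcond=None)[0])
# lid
for nm,uv in dict(lidFL=[372,101],lidFR=[384,288],lidBL=[524,119],lidBR=[496,281],baseFL=[356,100],tip=[285,262]).items():
    print(nm,hit([uv],p,q,np.array([0,0,.146]),np.array([0,0,1.])).round(4), d[uv[1],uv[0]])
print("tip expected",(pose(p,q)@[0,0,.173,1])[:3],"tool axes",pose(p,q)[:3,:3].round(4).tolist())
E
```

```text
[ 399.95397949 -244.17729492] [47.67216797 37.37973938] 1.9778656959533691
[ 399.95356445 -244.17553711] [47.65687561 37.43752441] 1.9762331247329712
[ 399.95354004 -244.1755127 ] [47.65682678 37.43759766] 1.9762331247329712
[[ 0.3755 -0.2263]
 [ 0.3768 -0.2637]
 [ 0.4244 -0.2621]
 [ 0.4231 -0.2246]]
depth [ 0.39931238 -0.24341321  0.07958536] [ 0.3754012  -0.26363359  0.07200238] [ 0.42423757 -0.22554993  0.08654804]
[-0.24134131 -0.01984691  0.07958536]
lidFL [[ 0.4606 -0.1661  0.146 ]] 0.29377675
lidFR [[ 0.4908 -0.3152  0.146 ]] 0.26172048
lidBL [[ 0.5982 -0.1601  0.146 ]] 0.3478882
lidBR [[ 0.6095 -0.312   0.146 ]] 0.31657407
baseFL [[ 0.4491 -0.1665  0.146 ]] 0.3500919
tip [[ 0.4057 -0.2923  0.146 ]] 0.15244468
tip expected [ 0.40365314 -0.25482023  0.23011007] tool axes [[0.999, 0.045, -0.0033], [0.0449, -0.9989, -0.0097], [-0.0037, 0.0096, -0.9999]]
```

>>> arm_command(
  steps=[
    [-0.12,-0.22,0,0.009,0.004,0.0],
    [0,0,0.5,0,0,0],
    [0,0,0.8,0,0,0],
    [0,0,0.6,0,0,0],
    [0,0,0.5,0,0,0],
    [0,0,0.3,0,0,0],
    [0,0,0,0,0,0],
    [0,0,0,0,0,0],
  ],
)

```text
clock: 4.4
tool_pos: [0.3943, -0.2374, 0.2944]
tcp_rot: [-0.004, 1.0, 0.024, 0.003]
contact_force: [-0.4, -0.4, -0.2]
grip_width: 0.004
```

```bash
cat > st.py <<'E'
from h import *
import sys
s=observe();T=pose(s["tool_pos"],s["tcp_rot"]);t=(T@[0,0,.173,1])[:3]
print("t",s["clock"],"tcp",np.round(s["tool_pos"],4),"tip",t.round(4),"F",np.round(s["contact_force"],1),"M",np.round(s["moment"],2))
e=np.array([.399,-.2445])-t[:2];print("fix scaled",(T[:3,:3].T@[e[0],e[1],0]/.04).round(3), "z",T[:3,2].round(4),"yaw",np.degrees(np.arctan2(T[1,0],T[0,0])).round(2))
if len(sys.argv)>1:
    for n in sys.argv[2:]:
        p,d=eyes.grab_frame(n);cv2.imwrite(f"pics/{n}_{sys.argv[1]}.png",p)
E
python3 st.py a wrist side
```

```text
t 4.4 tcp [ 0.3943 -0.2374  0.2944] tip [ 0.3954 -0.2361  0.1215] F [-0.4 -0.4 -0.2] M [-0.04  0.01 -0.04]
fix scaled [ 0.081  0.215 -0.001] z [ 0.0062  0.0076 -1.    ] yaw 2.75
```

View pics/wrist_a.png

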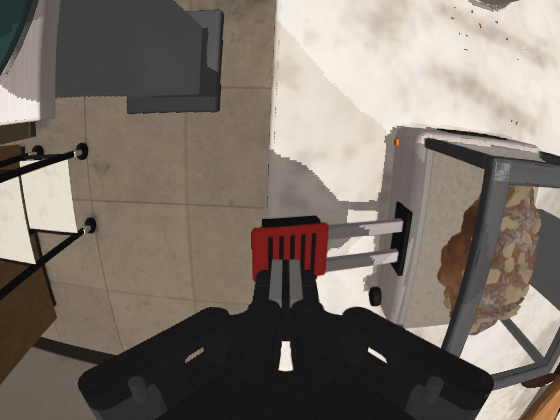

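>>> arm_command(
  steps=[
    [0.08,0.2,0,0,0,0],
    [0,0,0,0,0,0],
    [0,0,0,0,0,0],
  ],
)

```text
clock: 4.88
tool_pos: [0.3985, -0.2462, 0.2952]
tcp_rot: [-0.003, 1.0, 0.024, 0.004]
contact_force: [0.7, 0.8, -0.0]
grip_width: 0.002
```

```bash
python3 st.py
```

```text
t 4.875 tcp [ 0.3985 -0.2462  0.2952] tip [ 0.3998 -0.245   0.1222] F [ 0.7  0.8 -0. ] M [-0.01  0.03 -0.03]
fix scaled [-0.02  -0.012 -0.   ] z [ 0.0077  0.007  -0.9999] yaw 2.74
```

>>> arm_command(
  steps=[
    [0,0,0.25,0,0,0],
    [0,0,0.3,0,0,0],
    [0,0,0.2,0,0,0],
    [0,0,0,0,0,0],
  ],
)

```text
clock: 5.38
tool_pos: [0.3984, -0.2456, 0.2623]
tcp_rot: [-0.004, 1.0, 0.024, 0.003]
contact_force: [0.8, 0.5, -0.1]
grip_width: -0.001
```

```bash
python3 st.py b wrist side
```

```text
t 5.375 tcp [ 0.3984 -0.2456  0.2623] tip [ 0.3995 -0.2443  0.0893] F [ 0.8  0.5 -0.1] M [-0.02 -0.   -0.03]
fix scaled [-0.013  0.004 -0.   ] z [ 0.0064  0.0075 -1.    ] yaw 2.75
```

View pics/wrist_b.png

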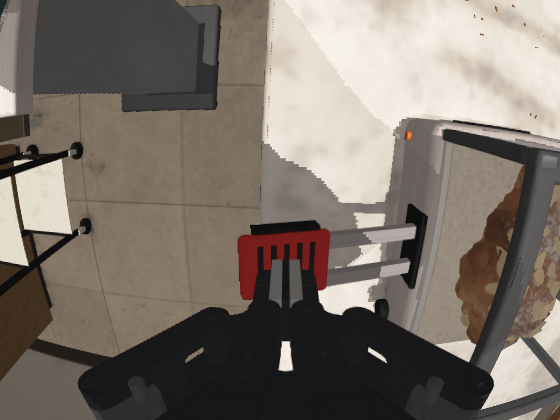

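The tips sit over the middle of the paddle, about 6 mm above it. Pressing slowly now.

>>> arm_command(
  steps=[
    [0,0,0.06,0,0,0],
    [0,0,0.06,0,0,0],
    [0,0,0.06,0,0,0],
    [0,0,0.06,0,0,0],
    [0,0,0.06,0,0,0],
    [0,0,0.06,0,0,0],
  ],
)

```text
clock: 6.22
tool_pos: [0.3989, -0.2459, 0.2487]
tcp_rot: [-0.003, 1.0, 0.024, 0.005]
contact_force: [-1.7, 0.5, 5.8]
grip_width: -0.001
```

```bash
python3 st.py
```

```text
t 6.225 tcp [ 0.3989 -0.2459  0.2487] tip [ 0.4005 -0.2448  0.0757] F [-1.7  0.5  5.8] M [0.08 0.45 0.03]
fix scaled [-0.036 -0.008 -0.   ] z [ 0.009   0.0068 -0.9999] yaw 2.75
```

Contact made, at 5.8 N. Continuing down.

>>> arm_command(
  steps=[
    [-0.03,0,0.06,0,0,0],
    [0,0,0.07,0,0,0],
    [0,0,0.07,0,0,0],
    [0,0,0.07,0,0,0],
    [0,0,0.07,0,0,0],
    [0,0,0.07,0,0,0],
  ],
)

```text
clock: 6.98
tool_pos: [0.3974, -0.2461, 0.2314]
tcp_rot: [-0.003, 1.0, 0.024, 0.004]
contact_force: [-1.6, 0.1, 4.9]
grip_width: 0.002
```

```bash
python3 st.py
```

```text
t 6.975 tcp [ 0.3974 -0.2461  0.2314] tip [ 0.3988 -0.2449  0.0584] F [-1.6  0.1  4.9] M [0.01 0.46 0.  ]
fix scaled [ 0.006 -0.01   0.   ] z [ 0.0084  0.0071 -0.9999] yaw 2.72
```

>>> arm_command(
  steps=[
    [0,0,0.06,0,0,0],
    [0,0,0.06,0,0,0],
    [0,0,0.06,0,0,0],
    [0,0,0.05,0,0,0],
  ],
)

```text
clock: 7.48
tool_pos: [0.3975, -0.2461, 0.2215]
tcp_rot: [-0.003, 1.0, 0.024, 0.004]
contact_force: [-0.5, 0.4, 4.2]
grip_width: 0.002
```

```bash
python3 st.py c side scene
```

```text
t 7.475 tcp [ 0.3975 -0.2461  0.2215] tip [ 0.399  -0.2449  0.0485] F [-0.5  0.4  4.2] M [-0.06  0.23 -0.02]
fix scaled [ 0.   -0.01  0.  ] z [ 0.0085  0.0069 -0.9999] yaw 2.72
```

View pics/side_c.png

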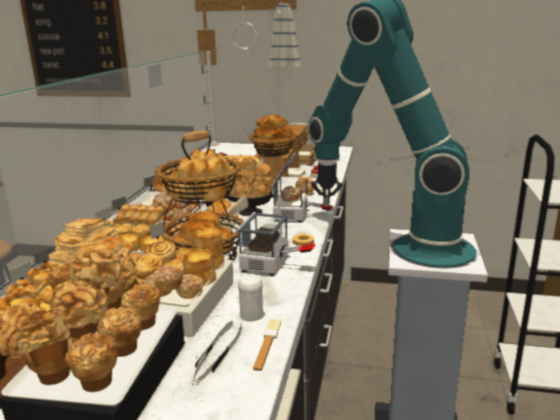

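The lid is opening. Small final steps to reach the stop.

>>> arm_command(
  steps=[
    [0,0,0.04,0,0,0],
    [0,0,0.03,0,0,0],
  ],
)

```text
clock: 7.82
tool_pos: [0.3977, -0.246, 0.2187]
tcp_rot: [-0.003, 1.0, 0.024, 0.005]
contact_force: [-0.5, -0.1, 2.3]
grip_width: -0.002
```

>>> arm_command(
  steps=[
    [0,0,0.03,0,0,0],
    [0,0,0.03,0,0,0],
  ],
)

```text
clock: 8.07
tool_pos: [0.3981, -0.2462, 0.2166]
tcp_rot: [-0.003, 1.0, 0.024, 0.005]
contact_force: [-4.9, 4.2, 31.2]
grip_width: -0.002
```

```bash
python3 st.py d side scene wrist
```

```text
t 8.075 tcp [ 0.3981 -0.2462  0.2166] tip [ 0.3998 -0.245   0.0436] F [-4.9  4.2 31.2] M [ 0.94  1.13 -0.01]
fix scaled [-0.019 -0.013 -0.   ] z [ 0.0099  0.0067 -0.9999] yaw 2.73
```

View pics/wrist_d.png

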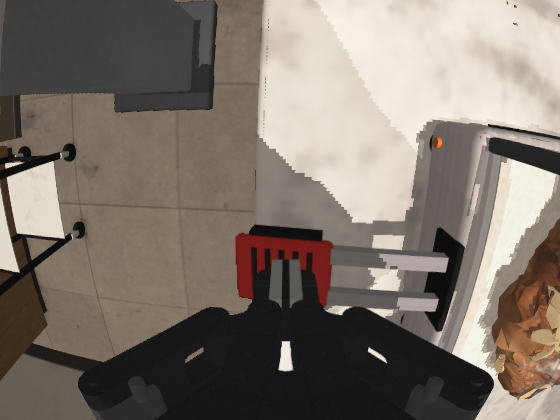

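View pics/scene_d.png

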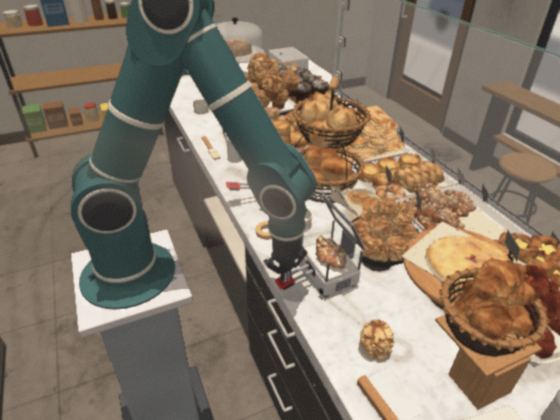

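The stop is reached: the force jumped to 31 N, and the scene view shows the lid standing nearly upright at (345,222). Holding, and watching for creep.

>>> arm_command(
  steps=[
    [0,0,0,0,0,0],
    [0,0,0,0,0,0],
    [0,0,0,0,0,0],
    [0,0,0,0,0,0],
    [0,0,0.01,0,0,0],
    [0,0,0,0,0,0],
  ],
)

```text
clock: 8.98
tool_pos: [0.3978, -0.2463, 0.2172]
tcp_rot: [-0.004, 1.0, 0.024, 0.005]
contact_force: [-2.0, 0.7, 8.6]
grip_width: -0.001
```

```bash
python3 st.py
```

```text
t 8.975 tcp [ 0.3978 -0.2463  0.2172] tip [ 0.3996 -0.2449  0.0442] F [-2.   0.7  8.6] M [ 0.28  0.53 -0.02]
fix scaled [-0.015 -0.011 -0.   ] z [ 0.0105  0.0079 -0.9999] yaw 2.71
```

Still at the stop (8.6 N is more than the lid load alone, about 2–4 N). I'll keep holding with a slight bias downward.

>>> arm_command(
  steps=[
    [0,0,0.01,0,0,0],
    [0,0,0.01,0,0,0],
    [0,0,0,0,0,0],
    [0,0,0.01,0,0,0],
    [0,0,0,0,0,0],
    [0,0,0.01,0,0,0],
    [0,0,0,0,0,0],
    [0,0,0.01,0,0,0],
    [0,0,0,0,0,0],
    [0,0,0.01,0,0,0],
  ],
)

```text
clock: 10.22
tool_pos: [0.3976, -0.2467, 0.2169]
tcp_rot: [-0.005, 1.0, 0.023, 0.006]
contact_force: [-4.4, 2.9, 15.8]
grip_width: 0.0
```

>>> arm_command(
  steps=[
    [0,0,0.005,0,0,0],
    [0,0,0.01,0,0,0],
    [0,0,0,0,0,0],
    [0,0,0.01,0,0,0],
    [0,0,0,0,0,0],
    [0,0,0.01,0,0,0],
    [0,0,0,0,0,0],
    [0,0,0.01,0,0,0],
    [0,0,0,0,0,0],
    [0,0,0.01,0,0,0],
    [0,0,0,0,0,0],
    [0,0,0.01,0,0,0],
    [0,0,0,0,0,0],
    [0,0,0.01,0,0,0],
    [0,0,0,0,0,0],
    [0,0,0.01,0,0,0],
  ],
)

```text
clock: 12.22
tool_pos: [0.3972, -0.2473, 0.2169]
tcp_rot: [-0.007, 1.0, 0.023, 0.007]
contact_force: [-3.9, 2.0, 14.7]
grip_width: 0.002
```

```bash
python3 st.py e scene
```

```text
t 12.225 tcp [ 0.3972 -0.2473  0.2169] tip [ 0.3997 -0.2449  0.044 ] F [-3.9  2.  14.7] M [0.46 0.75 0.03]
fix scaled [-0.017 -0.011 -0.   ] z [ 0.0144  0.014  -0.9998] yaw 2.59
```

```bash
python3 -c "
import cv2,numpy as np
a=[cv2.resize(cv2.imread(f'pics/scene_{k}.png')[190:310,250:390],(395,340),interpolation=2) for k in 'de']
cv2.imwrite('pics/cmp.png',np.hstack(a))"
```

```text
(no output)
```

View pics/cmp.png

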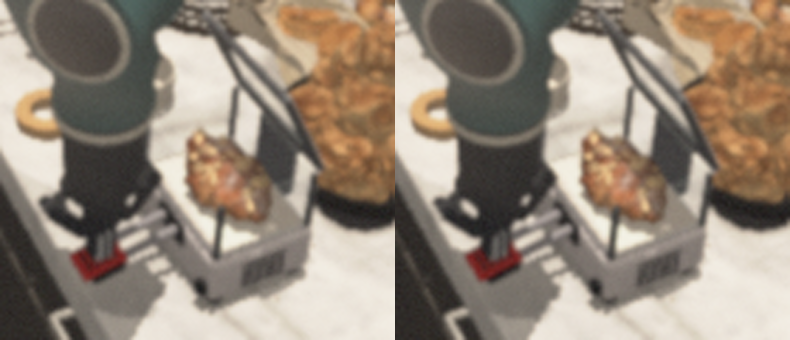

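Held more than 4 s at the stop with the lid wide open, and both zoomed views match. Letting the lever rise slowly now.

>>> arm_command(
  steps=[
    [0,0,-0.02,0,0,0],
    [0,0,-0.03,0,0,0],
    [0,0,-0.04,0,0,0],
    [0,0,-0.05,0,0,0],
    [0,0,-0.05,0,0,0],
    [0,0,-0.05,0,0,0],
  ],
)

```text
clock: 13.02
tool_pos: [0.3967, -0.2474, 0.2267]
tcp_rot: [-0.007, 1.0, 0.023, 0.007]
contact_force: [-2.4, -0.2, 2.8]
grip_width: -0.002
```

```bash
python3 st.py
```

```text
t 13.025 tcp [ 0.3967 -0.2474  0.2267] tip [ 0.399  -0.2449  0.0538] F [-2.4 -0.2  2.8] M [ 0.    0.4  -0.01]
fix scaled [ 0.002 -0.009  0.   ] z [ 0.0132  0.0145 -0.9998] yaw 2.59
```

>>> arm_command(
  steps=[
    [0,0,-0.05,0,0,0],
    [0,0,-0.05,0,0,0],
    [0,0,-0.05,0,0,0],
    [0,0,-0.05,0,0,0],
    [0,0,-0.05,0,0,0],
    [0,0,-0.05,0,0,0],
  ],
)

```text
clock: 13.78
tool_pos: [0.3971, -0.2474, 0.2399]
tcp_rot: [-0.007, 1.0, 0.023, 0.007]
contact_force: [1.0, 1.6, 3.3]
grip_width: 0.002
```

```bash
python3 st.py
```

```text
t 13.775 tcp [ 0.3971 -0.2474  0.2399] tip [ 0.3996 -0.2449  0.0669] F [1.  1.6 3.3] M [ 0.26 -0.24  0.  ]
fix scaled [-0.014 -0.012 -0.   ] z [ 0.0146  0.0144 -0.9998] yaw 2.61
```

>>> arm_command(
  steps=[
    [0,0,-0.05,0,0,0],
    [0,0,-0.05,0,0,0],
    [0,0,-0.045,0,0,0],
    [0,0,-0.045,0,0,0],
    [0,0,-0.04,0,0,0],
    [0,0,-0.04,0,0,0],
  ],
)

```text
clock: 14.52
tool_pos: [0.3977, -0.2477, 0.2519]
tcp_rot: [-0.007, 1.0, 0.023, 0.008]
contact_force: [2.1, 0.7, 2.7]
grip_width: -0.001
```

```bash
python3 st.py
```

```text
t 14.525 tcp [ 0.3977 -0.2477  0.2519] tip [ 0.4005 -0.2454  0.0789] F [2.1 0.7 2.7] M [ 0.07 -0.57  0.01]
fix scaled [-0.038 -0.024 -0.   ] z [ 0.0166  0.0135 -0.9998] yaw 2.63
```

>>> arm_command(
  steps=[
    [0,0,-0.035,0,0,0],
    [0,0,-0.035,0,0,0],
    [0,0,-0.035,0,0,0],
    [0,0,-0.035,0,0,0],
    [0,0,-0.035,0,0,0],
    [0,0,-0.035,0,0,0],
  ],
)

```text
clock: 15.28
tool_pos: [0.3965, -0.2478, 0.2602]
tcp_rot: [-0.007, 1.0, 0.023, 0.007]
contact_force: [0.0, -0.2, 0.3]
grip_width: 0.003
```

```bash
python3 st.py f wrist scene
```

```text
t 15.275 tcp [ 0.3965 -0.2478  0.2602] tip [ 0.3989 -0.2453  0.0872] F [ 0.  -0.2  0.3] M [-0.01  0.04  0.  ]
fix scaled [ 0.004 -0.02   0.   ] z [ 0.0139  0.0143 -0.9998] yaw 2.6
```

View pics/wrist_f.png

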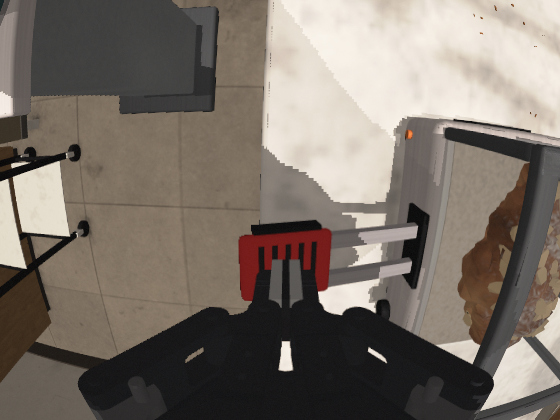

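The lid is down and the force is zero, and the view matches the one from before the press. Retreating straight up.

>>> arm_command(
  steps=[
    [0,0,-0.1,0,0,0],
    [0,0,-0.3,0,0,0],
    [0,0,-0.7,0,0,0],
    [0,0,-0.8,0,0,0],
    [0,0,-0.8,0,0,0],
    [0,0,-0.7,0,0,0],
    [0,0,-0.3,0,0,0],
    [0,0,0,0,0,0],
    [0,0,0,0,0,0],
  ],
)

```text
clock: 16.5
tool_pos: [0.3932, -0.2503, 0.4158]
tcp_rot: [-0.007, 1.0, 0.022, 0.007]
contact_force: [0.1, -0.5, 0.3]
grip_width: -0.0
```

```bash
python3 st.py g wrist scene side; python3 - <<'E'
import cv2,numpy as np
a=cv2.imread("pics/side0.png");b=cv2.imread("pics/side_g.png");c=cv2.imread("pics/scene0.png");d=cv2.imread("pics/scene_g.png")
r=lambda i:cv2.resize(i,(400,300),interpolation=2)
cv2.imwrite("pics/fin.png",np.vstack([np.hstack([r(i[150:300,190:390]) for i in(a,b)]),np.hstack([r(i[140:365,200:400+100]) for i in(c,d)])]))
E
```

```text
t 16.5 tcp [ 0.3932 -0.2503  0.4158] tip [ 0.3957 -0.2479  0.2429] F [ 0.1 -0.5  0.3] M [-0.03  0.01  0.02]
fix scaled [ 0.087 -0.081  0.002] z [ 0.0145  0.0139 -0.9998] yaw 2.51
```

View pics/fin.png

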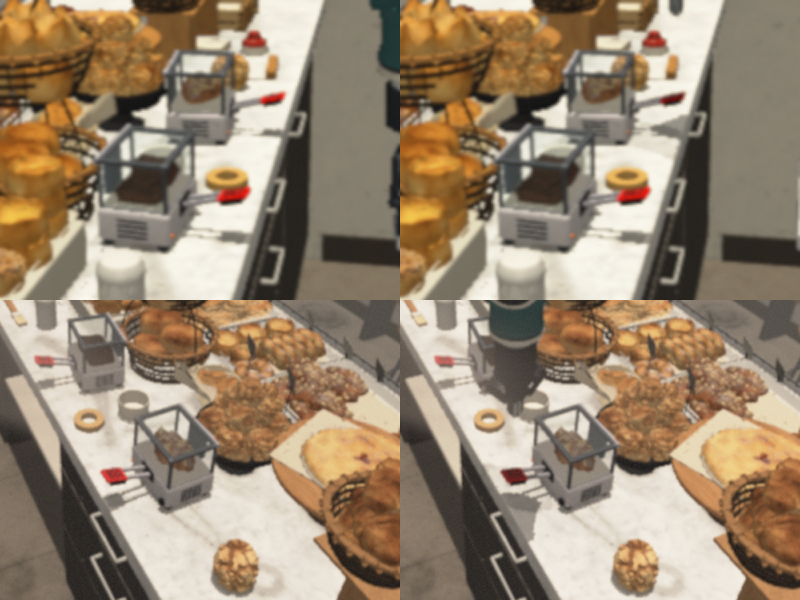

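View pics/wrist_g.png

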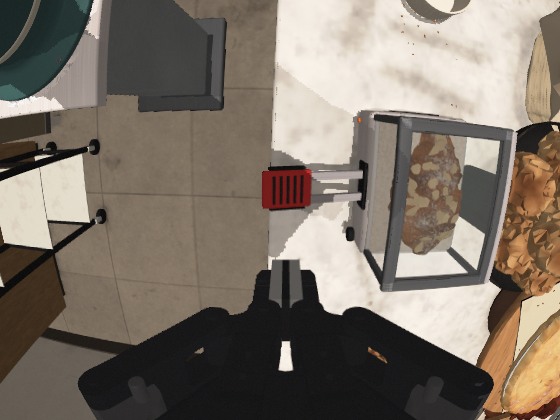

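Both lids are shut, everything around them is where it was, and the gripper is clear. Handing in.

```bash
python3 -c "
from rig import sign_off
print(sign_off())"
```

```text
the job is handed in; nothing more can be done
None
```

I pressed the lever of the croissant warmer (the right-hand one) down to its stop with closed fingertips from above. The lid stood wide open for just over 4 s. I then let the lever rise at about 12–18 mm/s, and contact stayed until the lid was down. I handed the job in at about 17 s of the 45 s allowed.

- **Forces:** the highest wrist reading was about 31 N, for a moment on reaching the stop. During the hold it read about 9–16 N. While the lever rose it read about 3 N, falling to 0 once the lever was fully up.
- **Last pictures:** both lids are shut, both levers are up, and the bystanders in view are where they were. The fingertips are about 16 cm above the lever, with no force on the tool.
- **Not measured:** the lid angle and its closing speed. I judged both from the fingertip height, the force and the pictures.
- **Small disagreements:** my yaw estimates for the warmer ranged from about 2° to 3.5°, and the tool drifted about 1° off vertical. Neither moved the fingertips off the middle of the paddle.

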